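# Clip the cover onto the colour tub

### The arm

A 6-joint arm with a two-finger parallel gripper is mounted at the origin on the work surface. World frame = base frame: x ahead of the robot, y to its left, z up, the work surface at z = 0. Lengths are in m, angles in rad, forces in N, time in s.
With the tool pointing down it reaches from about 0.325 to 0.775 m from the base axis. Payload 5.5 kg.
Tool frame: the origin (TCP) lies between the finger pads; the fingertips stand 8 mm ahead of it and the grasp point (between the pads) lies 11 mm behind it (tcp_to_tips is the distance from the TCP to the fingertips, in m); z points along the fingers, y is the direction in which the jaws open and shut (so a half turn about z gives the same grasp; the last joint's range is limited). The gripper opens to 88 mm and grips with 3 to 60 N. Pads are 20 mm wide; open, the fingers measure 115 mm over their backs; the gripper's body (75 mm by 178 mm) begins 61 mm behind the grasp point.
Start: joints at [-1.403, 0.091, 1.231, -0, 1.82, -0.057], TCP at [0.134, -0.585, 0.231] pointing down, gripper open.
Joint ranges: [-2.87, 2.87], [-0.86, 2.18], [0.17, 2.46], [-1.51, 4.65], [0.06, 2.69], [-2.65, 2.65]. Speed limits (rad/s): [2.57, 2.57, 3.01, 3.14, 3.14, 3.14].

### API

Orientations are given as a unit quaternion [w, x, y, z].
In Python, from bench import * gives the robot as it stands. Calls block until the motion is done:
- move_to(position, orientation): joint-space move of the TCP to a pose.
- move_l(position, speed=0.15, orientation=None): straight line of the TCP; orientation=None keeps the orientation; speed is the mean speed in m/s.
- movej(angles): joint-space move.
- gripper_open() and close(): open the fingers fully, or close them until they stop; the grip force is fixed at half the most.
- hold(seconds).
- inverse_kinematics(position, orientation): joint angles nearest the present ones, or None.
- state(): the state.
- get_image(name): name is "scene" or "top" or "wrist"; returns a dict with "frame" (480x640x3 uint8, blue, green, red), "depth" (480x640 float32, m along the optical axis (not along the pixel's ray), 0 where there is no reading), "camera_matrix" (3x3 intrinsics, pixels), "k1" (the pictures are not rectified: a ray, as slopes to the right and down, at radius r is drawn at 1 + k1 r^2 times it, then the intrinsics apply), "view" (4x4, takes a point from world to camera coordinates). Camera axes: x right, y up, looking along -z (the intrinsics and any distortion apply to the point x, -y, -z); pixel columns grow to the right and rows downward; lengths in m; the calibration is good to about 2 mm. A picture is of the moment at which its call begins.
A pose or a line that the arm cannot do raises IKError and nothing moves.
- job_done(): hands the job in, once; it reports no verdict.
The state is a dict: "time": time; "joint_pos": joint angles; "dq": joint speeds; "joint_torque": joint torques, N m; "ee_pos": TCP position; "ee_rot": TCP orientation; "ft_force": force on the tool from outside, world axes, zero at the start; "moment": the same for the moment, N m; "finger_gap": finger opening in m.
Only numpy, scipy, OpenCV 4.12 (cv2) and the standard library are available. Lean on these libraries where they do the work, as an engineer would, in place of code of your own. Each camera call takes 0.05 s, during which the arm holds its last target. There are 200 camera calls.

### The job

Pick up the steel cover that has the two spring clip arms (not the plain lid without arms) and press it straight down onto the rectangular colour tub in its sprung rest until both clip arms have snapped over the rim and the cover lies fully home on the rim; stop pressing as soon as they have snapped, and let go. Keep the cover level, do not drop it or drive the rest down to its bottom stop, and leave everything else where it stands.

Things in the scene. Friction and masses are not known exactly. Their poses are not given: they have to be found in the camera images.
- cover_grip (a point): Centre of the wooden grip bar of the loose steel cover with clip arms (0.25 to 0.4 kg). The bar is 72 mm long (x), 16 mm wide (y) and 26 mm tall; it stands 10 mm clear above the cover plate on two posts at x = +-25 mm. This point is 27 mm above the plate's underside; the bar's top is 13 mm higher. Axes: x along the bar, z up. A half turn makes no difference.
- cover: The same cover; origin at the centre of the underside of its 130 x 106 x 4 mm plate. It lies level on a 75 x 60 x 45 mm wooden block. Four thin lips under the plate (107 x 88 mm outside, 20 mm deep, leaning inward) enter the tub's mouth with about 3 mm play.
- tooth_l (a point): Tooth of one clip arm, at the cover's +y edge (its mirror image is at -y). Each rigid arm, 34 mm wide, hangs on a sprung pivot to 30 mm below the plate; 123 mm over both. The tooth's ledge is 9.5 mm below the plate's underside, with a sloping lead-in below. Pushing both past the rim takes 9 to 18 N in all, differing from run to run; the force drops suddenly, by 3 N or more, as they snap.
- tooth_r (a point): The same point on the other clip arm, at the cover's -y edge.
- tub_rim (a point): Centre of the steel tub's mouth at the rim's top, 128 mm above the table at rest. Mouth 114 (x) x 94 mm (y); folded rim 130 x 110 mm outside, 7 mm tall. x along the long side, z up. The clips go over the long sides (y = +-55 mm). With the cover home its underside lies on the rim's top. The lead-ins meet the rim with the underside about 21 mm above it; the teeth snap at about 10 mm.
- tub (a joint): How far the tub has sunk in its sprung rest (grey 150 x 130 x 56 mm housing fixed to the table), in m: 0 at the top, where it starts, 0.040 at the bottom stop. It starts to sink at 0.5 to 9 N, depending on how full it is, then some 1.7 mm per newton, so the cover snaps on lower than the place measured at rest, and how much lower must be felt.
- plain_lid: Plain loose steel lid of the same plate and grip bar but without clip arms or lips, on the other, equal block; origin at the centre of its underside. To be left alone.
- pot_a: Round metal dye pot with a half-moon top and a thin spout, 92 mm across, 90 mm tall; origin at the centre of its underside. To be left alone.
- pot_b: A second such pot. To be left alone.
- bowl: White bowl, 110 mm across, 45 mm tall; origin at the centre of its underside. To be left alone.
- jar: Amber glass jar, 60 mm across, 85 mm tall; origin at the centre of its underside. To be left alone.
- scraper: Spatula lying on the table; origin at its underside. To be left alone.
- brush: Brush lying on the table; origin at its underside. To be left alone.
Not all that is in view belongs to the job. Leave any red look-alike of the cover alone.

How it is judged:
On the way:
1. the clip cover is carried, level, above the tub's mouth (horizontal distance between cover_grip and tub_rim below 0.03 m and z of cover_grip in the frame of tub_rim above 0.038 m), for 0.1 s.
At the end, for the whole second after the job is handed in: The clip cover is home on the tub: underside within 2.5 mm of the rim's top (so both clips are snapped), centred within 5 mm, bar along the tub's long side within 0.08 rad, level within 0.03 rad; the tub is back within 10 mm of the top of its rest; the cover is released and at rest (horizontal distance between cover_grip and tub_rim below 0.005 m and z of cover_grip in the frame of tub_rim below 0.0295 m and angle between the x axis of cover_grip and the x axis of tub_rim, either way round below 0.08 rad and angle between cover_grip's own z axis and vertical below 0.03 rad and value of joint tub below 0.01 m and contact force between the fingers and cover below 0.1 N and linear speed of cover below 0.02 m/s); the robot touches nothing.
It fails at once if the tub is driven down to the bottom of its rest (more than 36 mm) (value of joint tub above 0.036 m).
It fails at once if the cover is held pressed hard (over 17 N) when it is already home on the rim (contact force between cover and tub above 17 N and z of cover_grip in the frame of tub_rim below 0.028 m and velocity of joint tub between -0.002 and 0.002 m/s and linear speed of cover below 0.002 m/s).
It fails at once if the cover is tipped by more than 0.35 rad (angle between cover_grip's own z axis and vertical above 0.35 rad).
It fails at once if the cover is dropped (contact force between each of the arm, the fingers and cover below 0.05 N and linear speed of cover above 0.45 m/s).
It fails at once if something else is disturbed (moved by more than 30 mm) (distance of any of plain_lid, pot_a, pot_b, bowl, jar, scraper, brush from where it was at the start of the episode above 0.03 m).
It also fails if it takes over 64 s, if anything falls off the work surface, if the arm or the gripper's body presses on something with over 40 N, if the wrist force passes 120 N, or if a joint passes its speed limit or range.

## Working session

There is one attempt and no reset: what is moved stays moved. The work goes in short steps, each a Python script; the robot and the scene stay as the last script left them, time stands still between calls to the robot, and variables do not carry over. Pictures are saved under pics/ and viewed, about 8 in all and at most 12, crops included, and the job is handed in when it is done.

```bash
ls; mkdir -p pics
cat > h.py <<'E'
from bench import *
import numpy as np, cv2
def world(im):
    K=np.array(im["camera_matrix"]);d=im["depth"];k1=im["k1"];V=np.array(im["view"])
    v,u=np.mgrid[0:480,0:640].astype(np.float64)
    pts=cv2.undistortPoints(np.stack([u.ravel(),v.ravel()],1)[:,None],K,np.array([k1,0,0,0,0.]))[:,0]
    z=d.ravel()
    P=np.stack([pts[:,0]*z,-pts[:,1]*z,-z,np.ones_like(z)],1)
    W=(np.linalg.inv(V)@P.T).T[:,:3].reshape(480,640,3)
    W[d==0]=np.nan
    return W
E
python3 - <<'E'
from h import *
for n in("top","scene"):
    im=get_image(n);cv2.imwrite(f"pics/{n}0.png",im["frame"]);np.save(f"pics/{n}0.npy",world(im))
    print(n,im["k1"],np.round(im["view"],3).tolist(),np.round(im["camera_matrix"],1).tolist())
s=state();print({k:np.round(v,3) for k,v in s.items()})
E
```

```text
pics
top -0.11035185427889244 [[0.023, -1.0, -0.003, 0.013], [0.992, 0.023, 0.126, -0.523], [-0.126, -0.005, 0.992, -1.1], [0.0, 0.0, 0.0, 1.0]] [[492.7, 0.0, 313.2], [0.0, 492.7, 239.8], [0.0, 0.0, 1.0]]
scene -0.012908163576909028 [[-0.27, 0.963, -0.015, 0.135], [-0.803, -0.217, 0.555, 0.37], [0.531, 0.162, 0.832, -1.805], [0.0, 0.0, 0.0, 1.0]] [[623.9, 0.0, 315.2], [0.0, 623.9, 247.9], [0.0, 0.0, 1.0]]
{'time': np.float64(0.1), 'joint_pos': array([-1.403,  0.092,  1.232,  0.   ,  1.82 , -0.057]), 'dq': array([-0.001, -0.003, -0.004,  0.001, -0.   ,  0.001]), 'joint_torque': array([ 3.0000e-03, -4.4786e+01, -4.0757e+01,  7.0000e-02,  2.8000e-02,
       -0.0000e+00]), 'ee_pos': array([ 0.134, -0.585,  0.23 ]), 'ee_rot': array([-0.001,  0.994,  0.112, -0.   ]), 'ft_force': array([ 0.947, -0.25 ,  0.251]), 'moment': array([-0.019, -0.023,  0.014]), 'finger_gap': np.float64(0.088)}
```

View pics/top0.png

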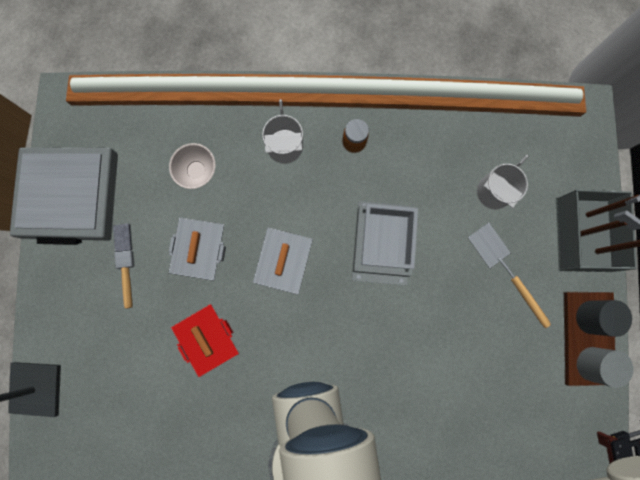

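View pics/scene0.png

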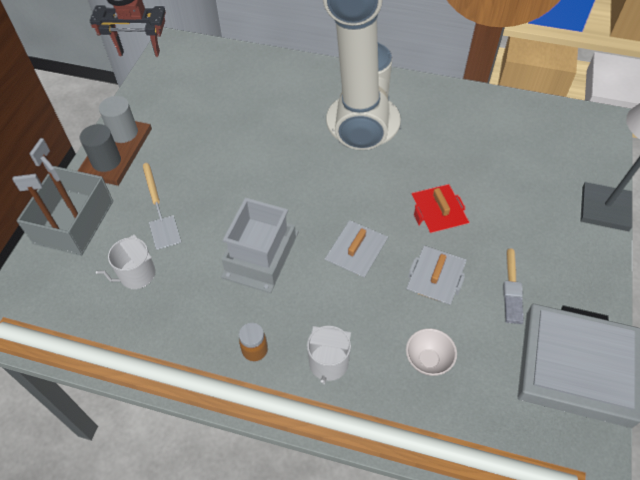

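The top picture has three candidates. The steel cover at (197,248) has tabs on both sides, the steel lid at (283,260) has none, and the red one at (204,341) is the look-alike. The first fits the description, so I'll confirm it in a crop and measure. The tub is at (388,238).

```bash
cat > m.py <<'E'
from h import *
def rect(P):
    (c,s,a)=cv2.minAreaRect((P[:,:2]*1000).astype(np.float32))
    b=cv2.boxPoints((c,s,a)); e=[b[1]-b[0],b[2]-b[1]]; l=max(e,key=np.linalg.norm)
    return np.round(np.array(c)/1000,4),np.round(s,1),round(float(np.arctan2(l[1],l[0])%np.pi),3)
E
python3 - <<'E'
from m import *
f=cv2.imread("pics/top0.png");W=np.load("pics/top0.npy")
def reg(x0,y0,x1,y1):
    m=np.zeros((480,640),bool);m[y0:y1,x0:x1]=1;return m
hsv=cv2.cvtColor(f,cv2.COLOR_BGR2HSV);Z=W[...,2]
for n,r in(("clip",(160,205,235,290)),("plain",(245,220,320,300))):
    m=reg(*r)
    b=m&(hsv[...,1]>110)&(Z>.07);print(n,"bar",rect(W[b]),np.percentile(Z[b],[10,50,90]))
    p=m&(Z>.035)&(Z<.065);print(n,"plate",rect(W[p]),np.nanpercentile(Z[p],[10,50,90]))
m=reg(340,190,430,295)
t=m&(Z>.115)&(Z<.14);print("rim",rect(W[t]),np.percentile(Z[t],[10,50,90]),t.sum())
c=np.hstack([cv2.resize(f[200:300,150:330],None,fx=4,fy=4,interpolation=cv2.INTER_CUBIC)])
cv2.imwrite("pics/crop.png",c)
E
```

```text
clip bar (array([0.4939, 0.2899]), array([16. , 67.9]), 3.014) [0.08066314 0.08483361 0.08761852]
clip plate (array([0.4953, 0.2918]), array([124.3, 131. ]), 3.007) [0.04677318 0.04952027 0.05221825]
plain bar (array([0.472 , 0.0928]), array([14.3, 68.6]), 2.906) [0.08208838 0.08492662 0.0875708 ]
plain plate (array([0.4728, 0.093 ]), array([106.4, 130. ]), 2.916) [0.04657754 0.04920056 0.05189351]
rim (array([ 0.5239, -0.1376]), array([109.5, 131.7]), 3.074) [0.12359252 0.12765669 0.13021541] 938
```

View pics/crop.png

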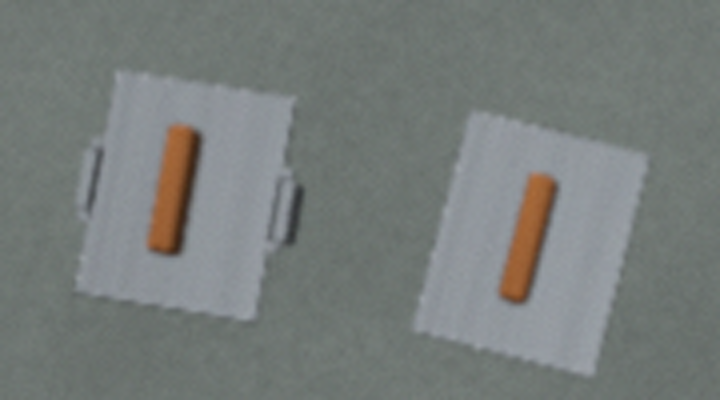

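The crop settles it: the left steel cover has clip arms on both sides and the right one has none. I'll go above the left one and take a close look with the wrist camera.

```bash
cat >> h.py <<'E'
def q(psi): return [0,float(np.cos(psi/2)),float(np.sin(psi/2)),0]
E
python3 - <<'E'
from m import *
psi=3.010
move_to([.134,-.585,.33],state()["ee_rot"]) if False else None
print(inverse_kinematics([.494,.2905,.30],q(psi)))
move_to([.494,.2905,.30],q(psi)); hold(.3)
im=get_image("wrist");f=im["frame"];cv2.imwrite("pics/w1.png",f);W=world(im);np.save("pics/w1.npy",W);Z=W[...,2]
hsv=cv2.cvtColor(f,cv2.COLOR_BGR2HSV)
near=(abs(W[...,0]-.494)<.08)&(abs(W[...,1]-.29)<.08)
b=near&(hsv[...,1]>110)&(Z>.065);print("bar",rect(W[b]),np.percentile(Z[b],[5,50,95]))
p=near&(Z>.04)&(Z<.06);print("plate",rect(W[p]),np.percentile(Z[p],[5,50,95]))
s=state();print(s["time"],s["ee_pos"],s["ft_force"])
E
```

```text
[ 4.72228462e-01  4.39951784e-02  1.15628858e+00 -4.44089210e-16
  1.94130889e+00 -9.66975211e-01]
bar (array([0.4926, 0.2924]), array([148.6,  69.2]), 1.514) [0.08563803 0.38637248 0.40092127]
plate (array([0.494 , 0.2905]), array([123.4, 130.3]), 3.011) [0.04757471 0.04893035 0.05063864]
3.7667 [0.49408369 0.29035484 0.29998941] [-0.29787844  0.16920362  0.53370099]
```

View pics/w1.png

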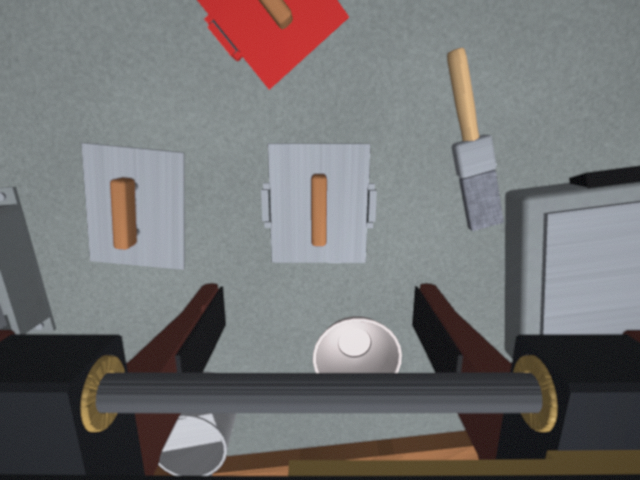

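The wrist view shows the clip cover at about (319,205), with its arms at (266,205) and (371,205). The measured plate is centred on (0.494, 0.2905) with yaw 3.011. Next I'll grasp it, lift and carry it to a high point beside the tub's mouth, keeping it level.

Run:
```python
from m import *
def p(l):
    s=state();print(l,round(s["time"],2),np.round(s["ee_pos"],4),np.round(s["ft_force"],2),np.round(s["moment"],2),round(float(s["finger_gap"]),4))
move_l([.494,.2905,.12],.15); move_l([.494,.2905,.0615],.06); hold(.3);p("down")
close(); hold(.3); p("closed")
move_l([.494,.2905,.10],.06); hold(.3); p("lift")
move_l([.494,.2905,.30],.15); 
hold(.3);p("up")
im=get_image("wrist");cv2.imwrite("pics/w2.png",im["frame"]);np.save("pics/w2.npy",world(im))
im=get_image("top");W=world(im);Z=W[...,2]
v=slice(190,295),slice(340,430)
t=(Z[v]>.115)&(Z[v]<.14);print(rect(W[v][t]))
```

```text
down 6.54 [0.4941 0.2906 0.0618] [0.8  0.12 0.21] [ 0.05 -0.16 -0.06] 0.0877
closed 7.94 [0.494  0.2904 0.0615] [-0.39  0.81  0.36] [-0.03 -0.08 -0.  ] 0.0159
lift 9.03 [0.4938 0.2904 0.0996] [ 0.32 -0.35 -3.19] [ 0.05 -0.17  0.03] 0.0159
up 10.82 [0.4939 0.2905 0.2996] [ 0.43  0.31 -3.37] [ 0.06 -0.11 -0.01] 0.0159
(array([ 0.5241, -0.1377]), array([109.5, 132.3]), 3.071)
```

View pics/w2.png

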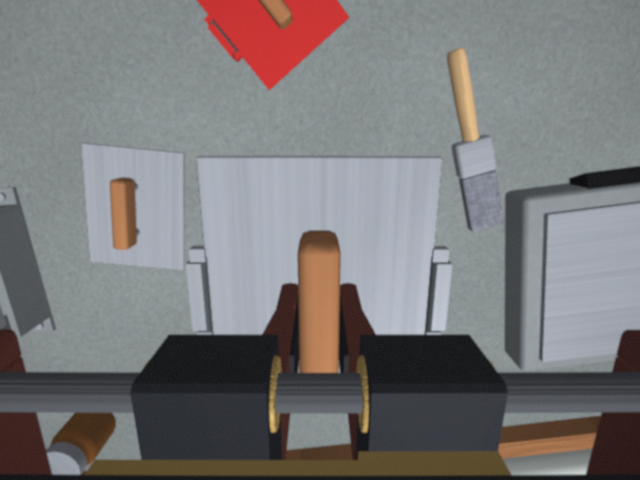

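The cover hangs level and centred in the grip, between (197,157) and (441,157). Now I'll look at the tub from close by, offset in x so the held cover doesn't hide it.

Run:
```python
from m import *
psi=3.010
R=np.array([[np.cos(psi),-np.sin(psi)],[np.sin(psi),np.cos(psi)]])
W=np.load("pics/w2.npy");Z=W[...,2]
L=(W[...,:2]-[.4939,.2905])@R  # tool-ish: x along bar
m=(Z>.275)&(Z<.30)&(abs(L[...,1])<.054);m[330:]=0
print("held plate: x max",np.percentile(L[m][:,0],[0,1,99,99.9]),"y",np.percentile(L[m][:,1],[.5,99.5]),"z",np.percentile(Z[m],[5,50,95]))
A=np.c_[L[m],np.ones(m.sum())];print("slope",np.linalg.lstsq(A,Z[m],rcond=None)[0])
move_to([.63,-.138,.40],q(3.07)); hold(.3)
s=state();print(s["time"],s["ee_pos"],s["ft_force"])
im=get_image("wrist");cv2.imwrite("pics/w3.png",im["frame"]);W=world(im);np.save("pics/w3.npy",W);Z=W[...,2]
t=(Z>.118)&(Z<.138)&(abs(W[...,0]-.524)<.1)&(abs(W[...,1]+.138)<.1);print("rim",rect(W[t]),np.percentile(Z[t],[5,50,95]),t.sum())
r=np.argwhere(t);print(r.min(0),r.max(0))
```

```text
held plate: x max [-0.01810949 -0.01589265  0.06456307  0.06502019] y [-0.05315659  0.05315696] z [0.28599648 0.28702912 0.28818305]
slope [-3.99394979e-03 -2.07301160e-04  2.87222116e-01]
12.9 [ 0.63005438 -0.13727227  0.40004792] [-0.51750563 -0.53656442 -3.18977932]
rim (array([ 0.5176, -0.1386]), array([110.6, 120.7]), 3.073) [0.12093911 0.12779776 0.12927639] 3126
[ 33 255] [155 364]
```

View pics/w3.png

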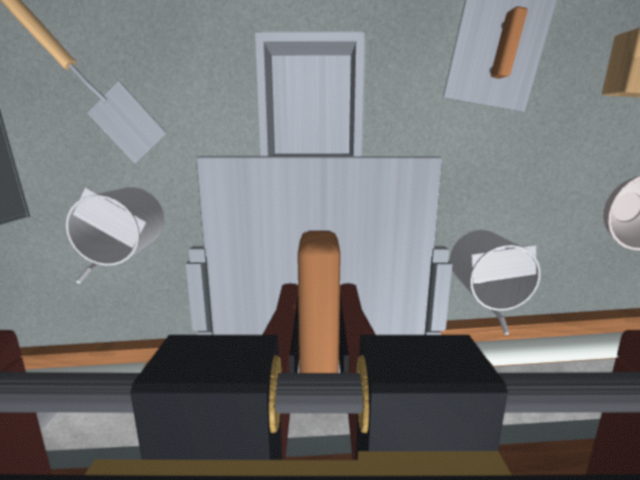

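The wrist view shows the tub's near rim edge at row 33 between columns 257 and 364, with the far edge behind the cover. Near edge plus 65 mm puts the centre at (0.522, -0.139), yaw 3.073. The top camera agrees at (0.523, -0.139) once its offset on the cover is removed. I'll move over the tub and lower to first contact.

Run:
```python
from m import *
c=[.5224,-.139]
def p(l):
    s=state();print(l,round(s["time"],2),np.round(s["ee_pos"],4),np.round(s["ft_force"],2),np.round(s["moment"],2))
move_l(c+[.30],.15,q(3.072)); move_l(c+[.20],.12); hold(.4); p("above")
for z in(.175,.168,.166,.164):
    move_l(c+[z],.03); p(z)
    f=np.array(state()["ft_force"])
    if np.hypot(f[0],f[1])>5 or f[2]>6: print("stop");break
```

```text
above 15.47 [ 0.5225 -0.139   0.2003] [ 0.22  0.4  -3.51] [ 0.08 -0.15  0.04]
0.175 16.45 [ 0.5225 -0.1391  0.1753] [-0.13 -0.23 -3.68] [ 0.08 -0.18 -0.01]
0.168 16.83 [ 0.5222 -0.1389  0.1676] [ 0.48  0.52 -3.66] [ 0.03 -0.17 -0.01]
0.166 17.08 [ 0.5225 -0.1388  0.166 ] [ 1.04  0.83 -3.36] [ 0.26 -0.23 -0.05]
0.164 17.33 [ 0.5225 -0.1391  0.1641] [ 0.89  0.74 -1.95] [ 0.1  -0.37  0.06]
```

Contact came at the expected height with almost no side force. Now I'll press in small steps and watch for the force drop.

Run:
```python
from m import *
c=[.5224,-.139]; z=.164; peak=-4; log=[];why="limit"
while z>.122:
    z-=.0008; move_l(c+[z],.01)
    s=state();f=np.array(s["ft_force"]);log.append((round(z,4),round(float(f[2]),1),round(float(np.hypot(f[0],f[1])),1)))
    if peak>4 and f[2]<peak-2.4: why="snap";break
    if f[2]>24 or log[-1][2]>7: why="force";break
    peak=max(peak,f[2])
print(why,s["time"],s["moment"],peak);print(log)
hold(.1);print(state()["ft_force"],state()["ee_pos"])
```

```text
snap 24.8333 [ 0.15379247 -0.05031068 -0.03393939] 10.028922413685143
[(0.1632, -0.5, 1.0), (0.1624, -1.2, 1.3), (0.1616, -0.2, 0.4), (0.1608, 0.8, 0.7), (0.16, 2.0, 1.0), (0.1592, 2.3, 0.8), (0.1584, 2.8, 0.3), (0.1576, 2.5, 0.9), (0.1568, 3.0, 1.0), (0.156, 3.5, 1.6), (0.1552, 4.4, 1.6), (0.1544, 4.3, 0.8), (0.1536, 4.6, 0.9), (0.1528, 4.8, 1.0), (0.152, 5.0, 0.7), (0.1512, 5.4, 1.1), (0.1504, 4.6, 1.4), (0.1496, 5.9, 1.3), (0.1488, 5.7, 0.8), (0.148, 7.9, 0.4), (0.1472, 7.7, 0.9), (0.1464, 7.7, 0.5), (0.1456, 8.1, 0.8), (0.1448, 7.9, 1.0), (0.144, 8.9, 0.5), (0.1432, 9.0, 0.9), (0.1424, 9.4, 0.6), (0.1416, 10.0, 0.7), (0.1408, 10.0, 0.4), (0.14, 4.0, 1.5)]
[-2.19207218  0.37730693  4.18387041] [ 0.52191521 -0.13886424  0.13960801]
```

Clear snap: the force fell from 10.0 to 4.0 N at TCP z = 0.140. I'll ease the load off, release, rise and check.

Run:
```python
from m import *
c=[.5224,-.139]; z=.1396
while z<.1445:
    z+=.0008; move_l(c+[z],.01); f=state()["ft_force"];print(round(z,4),round(float(f[2]),1),end="; ")
    if f[2]<0: break
hold(.2);print(state()["ft_force"])
gripper_open(); hold(.3); e=state()["ee_pos"]; move_l([e[0],e[1],.22],.1); move_l([.50+.12,-.139,.38],.15); hold(.5)
s=state();print(s["time"],s["ft_force"],s["finger_gap"])
im=get_image("wrist");cv2.imwrite("pics/w4.png",im["frame"]);W=world(im);Z=W[...,2]
near=(abs(W[...,0]-.5224)<.1)&(abs(W[...,1]+.139)<.1)
m=near&(Z>.122)&(Z<.142);print("plate",rect(W[m]),np.percentile(Z[m],[5,50,95]))
A=np.c_[W[m][:,:2]-[.5224,-.139],np.ones(m.sum())];print("slope",np.linalg.lstsq(A,Z[m],rcond=None)[0])
im=get_image("scene");cv2.imwrite("pics/s4.png",cv2.resize(im["frame"][180:300,200:360],None,fx=4,fy=4,interpolation=cv2.INTER_CUBIC))
```

```text
0.1404 4.8; 0.1412 3.5; 0.142 3.6; 0.1428 2.2; 0.1436 1.0; 0.1444 1.2; 0.1452 -2.7; [-0.65630151 -0.12283668 -4.29556145]
31.1667 [0.27610001 0.63474366 0.58503814] 0.0877733041893402
plate (array([ 0.5223, -0.1391]), array([123.4, 129.9]), 3.077) [0.13037796 0.13193962 0.13362078]
slope [-0.00131466  0.00040425  0.13192483]
```

View pics/w4.png

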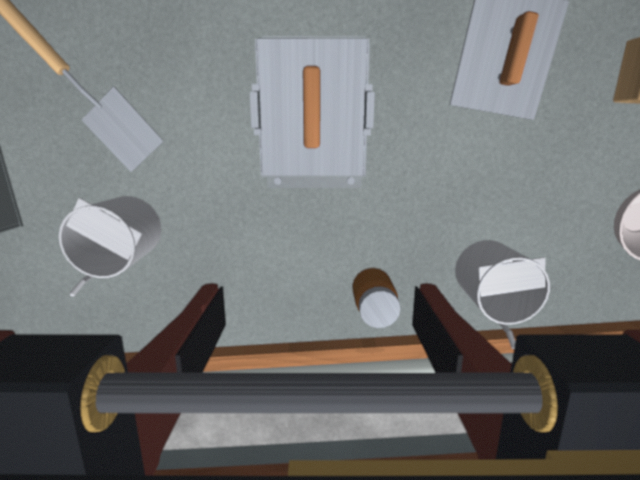

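View pics/s4.png

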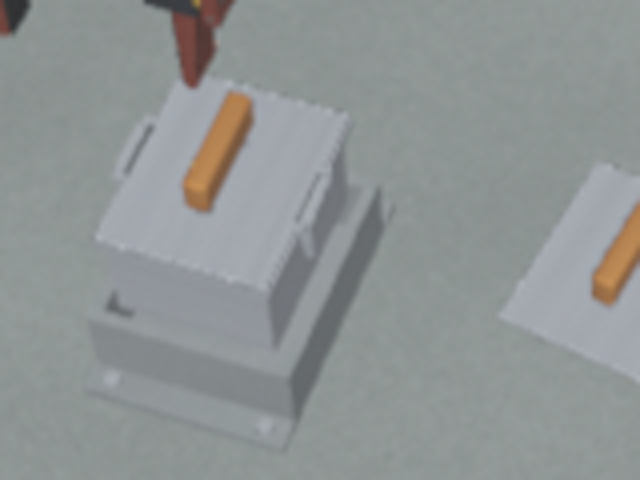

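The wrist view shows the cover centred on the tub at about (313,107), with both arms over the long sides. The scene crop shows it lying flat on the rim and the fingers clear. Its plate top is at 0.132 m, which is the rim's 0.128 m plus 4 mm, so it is home and the tub is back at its top.

```bash
python3 -c "
from bench import *
job_done()"
```

```text
the job is handed in; nothing more can be done
```

The clip cover is home on the colour tub with both arms snapped over the rim, and I've handed the job in; it gave no verdict.

- **Pick-up and carry:** I took the steel cover with the two arms, told apart from the plain and red ones in a close crop, and carried it level over the tub.
- **Pressing:** I pressed in 0.8 mm steps. The force rose to 10.0 N and fell suddenly to 4.0 N as the arms snapped, and I stopped there with the tub about 5 mm down. I then eased off and let go; just before I let go, the arm had risen slightly too far and was pulling up on the cover with about 4 N, roughly its weight.
- **Last checks:**
  - The plate top is at 0.132 m, which is the rim's resting height plus the plate's 4 mm, so the cover is seated and the tub is back at the top of its rest.
  - It is centred within about 0.5 mm of my estimate of the tub's centre, turned about 0.004 rad from it, and level within about 0.0015 rad.
  - The gripper is open and clear. The nearby things in the last pictures look undisturbed, though I did not measure them.
- **Time:** it took about 31 s of the 64 s allowed.

No check failed. The only disagreement was a 1–2 mm offset between the top and wrist cameras; I aimed by the wrist camera.

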